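# Draw the polishing jig's locating pin and hold it

## Robot

A 6-joint arm with a two-finger parallel gripper is mounted at the origin on the work surface. World frame = base frame: x ahead of the robot, y to its left, z up, the work surface at z = 0. Lengths are in mm, angles in rad, forces in N, time in s.
With the tool pointing down it reaches from about 350 to 875 mm from the base axis. Payload 4.2 kg.
Tool frame: the origin (TCP) lies midway between the tips of the shut fingers; the grasp point (between the pads) lies 19 mm behind it; z points along the fingers, y is the line along which they close (so a half turn about z gives the same grasp; the last joint's range is limited). The gripper opens to 85 mm and grips with 20 to 120 N. Pads are 22 mm wide; open, the fingers measure 114 mm over their backs; the gripper's body (76 mm by 85 mm) begins 54 mm behind the grasp point. The pads swing forward as they close: fully open they stand 13 mm farther back than shut.
Start: joints at [0.259, 0.385, 0.008, 0, -1.194, -0.259], TCP at [624.979, 0.025, 231.312] pointing down, gripper open.
Joint ranges: [-3.14, 3.14], [-1.21, 2.06], [-1.07, 1.41], [-3.16, 2.05], [-2.99, -0.16], [-3.1, 3.1]. Speed limits (rad/s): [2.79, 2.79, 3.14, 3.14, 3.14, 3.14].

## Interface

Orientations are given as a unit quaternion [x, y, z, w].
In Python, from bench import read_state, get_image, job_done gives the robot as it stands.
- The arm moves only by the shell command python3 -m jog 'ROWS'. ROWS is JSON, a list of rows, each a list of 3 entries, a list of its own where there are three numbers: the shift along the world's x, y, z scaled (see below), then the turn, a rotation vector about the world's x, y, z scaled (see below), then the gripper's target within -1 to 1 (shut at 1, half-way at 0, fully open at -1). In form: [[[x, y, z], [wx, wy, wz], claw], ...]. A call has 1 to 20 rows; each row is the pose to reach, as a shift and turn from the pose commanded when the call began; what a row does not reach only later rows make up. The controller multiplies each number of a shift by 10 cm and each number of a turn by 120 degrees. A row lasts 1/10 s, in which the tool goes at most 50 mm and 8.59 degrees, less where a joint would pass 70% of its speed; a pose out of reach is approached as far as the arm can. A call with a number of a shift or a turn outside -1 to 1 is refused whole. A call with a gripper value outside its range is refused whole. The fingers move at their own pace and stop on an object; the grip force is fixed at half the most. Time passes only in rows, so rows that repeat a pose let the fingers close. It gives the time, the measured TCP pose, the force, the opening and the grip force at its end, in the units of the state.
- read_state(): the state, without advancing time (a new reading comes with each control period).
- get_image(name): name is "scene" or "side" or "wrist"; returns a dict with "frame" (400x640x3 uint8, red, green, blue), "range_z" (400x640 float32, mm along the optical axis (not along the pixel's ray), 0 where there is no reading), "fx", "fy", "cx", "cy" (pixels), "R" (3x3) and "t" (3): a world point X has camera coordinates R X + t. Camera axes: x right, y down, z forward; pixel columns grow to the right and rows downward; lengths in mm; the calibration is good to about 2 mm. A picture is of the moment at which its call begins.
- job_done(): hands the job in; it is judged then, once.
The state is a dict: "clock": time; "joints": joint angles; "joint_vel": joint speeds; "joint_efforts": joint torques, N m; "position": TCP position; "ee_rot": TCP orientation; "contact_force": force on the tool from outside, world axes, zero at the start; "wrist_torque": the same for the moment, N m; "gripper_width": finger opening in mm; "grasp_force": force on a finger pad.
Only numpy, scipy, OpenCV 4.12 (cv2) and the standard library are available. Lean on these libraries where they do the work, as an engineer would, in place of code of your own. Each camera call takes 0.05 s, during which the arm holds its last target. There are 200 camera calls.

## Task

Free the polishing jig for a swap: first press the green release button on the yellow box fully down and let it come back up, then grip the red-headed locating pin and draw it straight up out of its post until its whole orange band shows, keeping its blue tail hidden in the post all the while. Finish still gripping the pin there, upright and still, not wedged sideways in its bore; leave the two black-headed pins home in their posts and everything else on the table where it is.

Things in the scene. Friction and masses are not known exactly. Their poses are not given: they have to be found in the camera images.
- polisher: fixed bench polishing machine, 260 x 250 mm, black body, aluminium deck 100 mm above the table; in the middle a round jig of black connector holders (within 60 mm of the centre, up to 162 mm above the table), around it three square steel posts, 40 x 40 mm, tops 176 mm above the table. Origin: centre of its underside, on the table, z up; control panel at its -x side
- post0 (a point): centre of the bore's mouth in the flat top of post 0 of the polisher, 176 mm above the table. The bore runs straight down, 17.4 mm wide (pins 16 mm, a snug fit). Any of the three pins may be in it
- post1 (a point): centre of the bore's mouth in the flat top of post 1 of the polisher, 176 mm above the table. The bore runs straight down, 17.4 mm wide (pins 16 mm, a snug fit). Any of the three pins may be in it
- post2 (a point): centre of the bore's mouth in the flat top of post 2 of the polisher, 176 mm above the table. The bore runs straight down, 17.4 mm wide (pins 16 mm, a snug fit). Any of the three pins may be in it
- red_pin: upright pin hanging in a post by its red head (cylinder, 28 mm wide, 36 mm high). Origin on its axis at the head's underside = post top, z up; steel shaft 16 mm wide runs 72 mm down: bare 0-18, orange band 18-30, bare 30-52, blue tail 52-72 mm. Raised 30 mm the orange is all out, at 52 mm the blue starts to show. 0.10 to 0.20 kg; only weight and bore friction hold it in
- black_pin_a: a pin to leave alone, as red_pin in shape, size and origin but with a black head
- black_pin_b: the other pin to leave alone, the same as black_pin_a
- button_box: fixed yellow control box, 90 x 75 x 50 mm high, origin at the centre of its underside on the table; the release button is on its top, at the middle
- release (a joint): travel of the green release button: 0 m when up, 0.006 m fully down; a spring returns it, about 5 N takes it fully down
- release_top (a point): centre of the top face of the green round push button (32 mm in diameter), 72 mm above the table when up; it stands 10 mm proud of its black collar and is pressed straight down
- water_a: loose plastic water bottle, 62 mm in diameter, 190 mm high, blue label; origin under its centre
- water_b: loose plastic water bottle, 62 mm in diameter, 200 mm high, green label; origin under its centre
- alcohol: loose white bottle with a yellow cap, 50 mm in diameter, 110 mm high; origin under its centre
- loupe: loose black inspection loupe, standing, 42 mm in diameter, 45 mm high; origin under its centre
- film_case: loose round clear case of polishing film, 120 mm in diameter, 22 mm high; origin under its centre
- screwdriver: loose screwdriver lying on the table beyond the yellow box, to its right; its x axis points from handle to tip
Mind the look-alikes: they are no part of the job. Of the things that look like the button_box, the middle-sized one is meant. Leave any white look-alike of the red_pin alone.

How it is judged:
By the outcome, as a careful person would: the job done as asked, in the order asked, and still so for the second after the job is handed in, while the arm keeps its last pose, push and grip.
It also fails if it takes over 48 s, if anything falls off the work surface, if the arm or the gripper's body presses on something with over 40 N, if the wrist force passes 120 N, or if a joint passes its speed limit or range.

## Working session

There is one attempt and no reset: what is moved stays moved. The work goes in short steps, Python scripts to look and compute and a shell command to move; the robot and the scene stay as the last step left them, time stands still between calls to the robot, and variables do not carry over. Pictures are saved under pics/ and viewed, at most 10 in all, crops included, and the job is handed in when it is done.

```bash
mkdir -p pics; cat > h.py <<'E'
import numpy as np, cv2
from bench import read_state, get_image, job_done
def world(im,u,v,z=None):
    d=im["range_z"][v,u] if z is None else z
    c=np.array([(u-im["cx"])/im["fx"]*d,(v-im["cy"])/im["fy"]*d,d])
    return np.array(im["R"]).T@(c-np.array(im["t"]))
def cloud(im):
    v,u=np.mgrid[:400,:640]; d=im["range_z"]
    c=np.stack([(u-im["cx"])/im["fx"]*d,(v-im["cy"])/im["fy"]*d,d],-1)
    return (c-np.array(im["t"]))@np.array(im["R"])
def save(n,f): cv2.imwrite("pics/"+n,cv2.cvtColor(f,cv2.COLOR_RGB2BGR))
E
python3 - <<'E'
from h import *
import pickle
a=get_image("scene");b=get_image("side");w=get_image("wrist")
pickle.dump((a,b,w),open("p0.pkl","wb"))
save("s0.png",a["frame"]);save("d0.png",b["frame"])
s=read_state();print(s)
for im in (a,b,w): print(-np.array(im["R"]).T@im["t"])
E
```

```text
{'clock': 0.15, 'joints': array([ 2.58619529e-01,  3.85373748e-01,  6.94856975e-03, -3.40930039e-04,
       -1.19399194e+00, -2.58586035e-01]), 'joint_vel': array([ 0.00203583, -0.00328684,  0.00393047,  0.00114013,  0.00176596,
        0.00129342]), 'joint_efforts': array([-6.03353892e-04, -3.92678475e+01,  1.88581592e+01,  4.18858320e+00,
       -3.39302780e-03,  5.70479813e-06]), 'position': array([6.24567037e+02, 2.59134504e-02, 2.30481701e+02]), 'ee_rot': array([-7.07073939e-01,  7.07139140e-01,  5.44410432e-04, -6.20856742e-04]), 'contact_force': array([ 0.62103006, -0.10193338, -0.56179855]), 'wrist_torque': array([ 0.06197239, -0.03858052,  0.00093142]), 'grasp_force': 0.0, 'gripper_width': 85.77740627709552}
[ 1202.15371995 -1036.67531838  1234.8627184 ]
[ 30.16654318 711.96163224 882.08504881]
[623.86687432 -66.2072245  373.74066577]
```

View pics/s0.png

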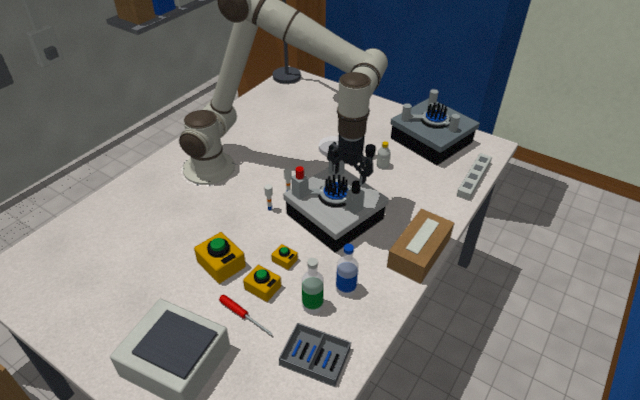

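View pics/d0.png

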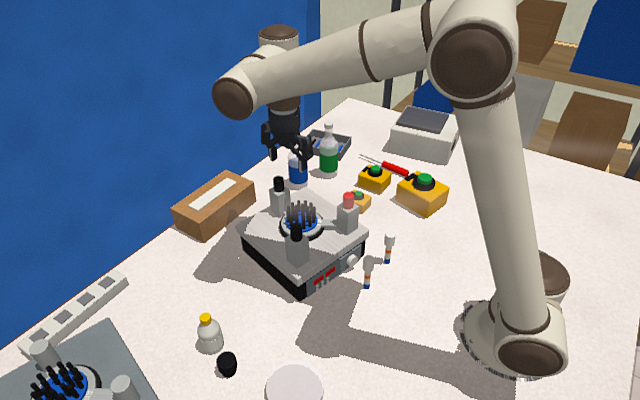

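Scene view: there are three yellow boxes, at (219,255) largest, (262,281) middle and (285,256) smallest. The middle-sized one at (262,281) is meant. The red head is at (299,173), and the white-headed look-alikes stand on the table at (268,195) and (289,180). Next I measure these and confirm in a crop.

```bash
python3 - <<'E'
from h import *
import pickle
a,b,w=pickle.load(open("p0.pkl","rb"))
save("c0.png",cv2.resize(a["frame"][140:320,180:400],None,fx=3.3,fy=3.3,interpolation=cv2.INTER_CUBIC))
for n,im in (("scene",a),("side",b)):
    P=cloud(im); hsv=cv2.cvtColor(im["frame"],cv2.COLOR_RGB2HSV); ok=im["range_z"]>0
    for c,m in (("green",cv2.inRange(hsv,(45,100,30),(85,255,255))),("red",cv2.inRange(hsv,(0,130,80),(8,255,255))|cv2.inRange(hsv,(172,130,80),(180,255,255))),("yellow",cv2.inRange(hsv,(18,130,80),(32,255,255)))):
        k,l,st,ce=cv2.connectedComponentsWithStats(m)
        for i in range(1,k):
            if st[i,4]>25:
                p=P[(l==i)&ok]; 
                if len(p)==0: continue
                lo,hi=np.percentile(p,[3,97],axis=0); 
                if hi[2]<300 and lo[2]>-20: 
                    t=p[p[:,2]>hi[2]-4]; print(n,c,ce[i].round(),st[i,4],lo.round(),hi.round(),"top",t.mean(0).round(1),len(t),"mid",((t.min(0)+t.max(0))/2).round(1))
    # post tops
    Q=P.reshape(-1,3)
    m=((abs(P[...,2]-176)<4)&ok&(abs(P[...,0]-600)<300)&(abs(P[...,1])<300)).astype(np.uint8)
    k,l,st,ce=cv2.connectedComponentsWithStats(m)
    for i in range(1,k):
        if st[i,4]>25: print(n,"z176",ce[i].round(),st[i,4],P[l==i].mean(0).round(1))
E
```

```text
scene green [217. 244.] 176 [ 347. -359.   89.] [ 394. -319.  109.] top [ 374.5 -339.4  107. ] 55 mid [ 374.8 -339.1  107.9]
scene green [284. 250.] 49 [ 514. -223.   47.] [ 539. -202.   61.] top [ 529.8 -212.7   59.1] 13 mid [ 529.3 -212.7   60.5]
scene green [261. 274.] 100 [ 520. -353.   62.] [ 554. -325.   78.] top [ 540.7 -339.7   75.8] 45 mid [ 540.3 -337.    76.4]
scene green [312. 300.] 294 [ 680. -338.   34.] [ 732. -304.   98.] top [ 715.8 -325.9   97.4] 26 mid [ 708.3 -321.9   98.2]
scene red [299. 172.] 97 [289. -29.   9.] [465. 183. 217.] top [450.5 -16.4 215.8] 27 mid [452.2 -16.2 216.7]
scene red [233. 306.] 254 [ 470. -458.   14.] [ 564. -434.   31.] top [ 516.8 -447.1   29.2] 75 mid [ 518.6 -447.    30.4]
scene yellow [385. 144.] 31 [534. 381.  88.] [562. 422. 118.] top [553.7 387.2 117.4] 7 mid [553.6 388.6 117.8]
scene yellow [220. 260.] 1216 [ 310. -400.   14.] [ 442. -290.   78.] top [ 374.5 -344.    76.1] 268 mid [ 375.3 -340.9   84.1]
scene yellow [284. 258.] 330 [ 497. -242.   10.] [ 563. -189.   45.] top [ 534.4 -216.9   43. ] 64 mid [ 530.6 -215.8   47.3]
sc
[... 963 characters left out ...]
 37.] [441. 150.  55.] top [436.9 136.3  53.8] 13 mid [436.6 136.   53.6]
side yellow [375. 181.] 547 [ 492. -369.    6.] [ 574. -299.   52.] top [ 524.8 -327.4   50.4] 168 mid [ 536.  -336.    51.7]
side yellow [425. 196.] 986 [ 301. -370.    8.] [ 431. -276.   74.] top [ 358.1 -319.5   72.1] 323 mid [ 368.9 -328.6   79.1]
side yellow [363. 200.] 89 [ 493. -237.   34.] [ 523. -187.   41.] top [ 505.4 -208.1   39.1] 46 mid [ 509.6 -211.6   39.8]
side yellow [205. 318.] 116 [540. 387.  95.] [560. 406. 112.] top [549.7 396.4 110.5] 61 mid [550.  396.7 110.7]
side z176 [279. 191.] 101 [631.8  32.  175.9]
side z176 [347. 208.] 110 [444.9  -9.3 175.9]
side z176 [296. 240.] 143 [483.5 155.2 175.7]
```

View pics/c0.png

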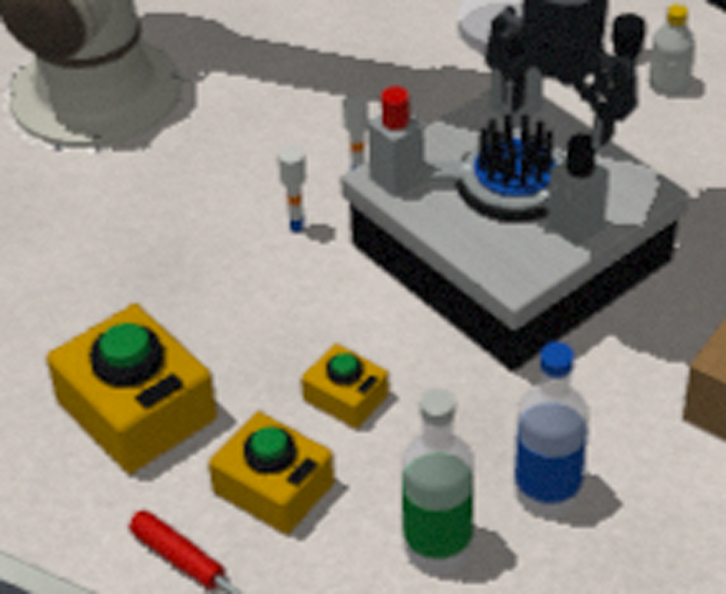

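The crop confirms it: the middle box is at crop (270,470) and the red-headed pin is in its post at crop (396,108). The button is near (538,-337) and the pin near (449,-16). I'll shut the fingers and head over to the button.

```bash
python3 -m jog '[[[0,0,0.4],[0,0,0],1],[[-0.2,-0.4,0.4],[0,0,0],1],[[-0.4,-0.8,0.4],[0,0,0],1],[[-0.4,-1,0.4],[0,0,0],1]]' && python3 -m jog '[[[-0.2,-0.4,0],[0,0,0],1],[[-0.4,-0.8,0],[0,0,0],1],[[-0.4,-1,0],[0,0,0],1]]' && python3 -m jog '[[[0,-0.4,0],[0,0,0],1],[[0,-0.7,-0.2],[0,0,0],1],[[0,-0.7,-0.6],[0,0,0],1],[[0,-0.7,-0.6],[0,0,0],1],[[0,-0.7,-0.6],[0,0,0],1],[[0,-0.7,-0.6],[0,0,0],1]]'
python3 - <<'E'
from h import *
w=get_image("wrist");save("w1.png",w["frame"]);s=read_state();print(s["position"],s["gripper_width"],s["clock"])
P=cloud(w);hsv=cv2.cvtColor(w["frame"],cv2.COLOR_RGB2HSV)
m=cv2.inRange(hsv,(45,100,30),(85,255,255));k,l,st,ce=cv2.connectedComponentsWithStats(m)
for i in range(1,k):
    if st[i,4]>200:
        p=P[(l==i)&(w["range_z"]>0)];t=p[p[:,2]>np.percentile(p[:,2],90)-5];print(ce[i].round(),st[i],t.mean(0).round(1),((t.min(0)+t.max(0))/2).round(1))
E
```

```text
clock: 0.55
position: [582.8, -101.9, 271.9]
ee_rot: [-0.707, 0.708, 0.0, -0.0]
contact_force: [0.4, -0.7, 0.1]
gripper_width: 28.2
grasp_force: 0.0
clock: 0.85
position: [542.6, -202.2, 271.5]
ee_rot: [-0.706, 0.708, 0.0, -0.0]
contact_force: [0.9, 0.0, -0.0]
gripper_width: -0.3
grasp_force: 0.0
clock: 1.45
position: [546.2, -269.9, 213.5]
ee_rot: [0.708, -0.707, 0.002, -0.001]
contact_force: [-0.6, 0.5, 0.8]
gripper_width: 0.2
grasp_force: 0.0
[ 546.31127284 -269.77559512  213.74236745] 0.3550186402061508 1.5
[550. 114.] [ 516   83   70   62 3339] [ 372.7 -340.   102.5] [ 371.4 -339.5  101.9]
[332. 116.] [ 314   97   37   38 1107] [ 537.9 -338.6   72.5] [ 538.1 -338.5   72.1]
[181. 156.] [ 154  128   47   61 1373] [ 671.3 -304.9   92.7] [ 675.9 -304.9   92.6]
[343. 243.] [330 233  24  23 350] [ 526.5 -219.2   61.1] [ 527.7 -241.7  136.3]
```

View pics/w1.png

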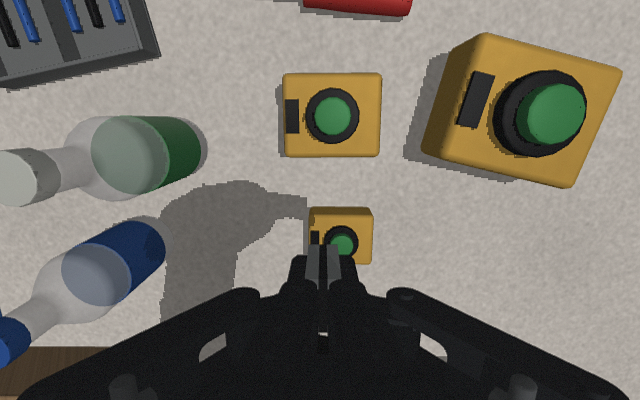

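The wrist view shows the middle box's button at (332,116), between the large box on the right and the small one under the fingers. It is at (538,-338.5), with its top at 72.

```bash
python3 -m jog '[[[-0.08,-0.4,0],[0,0,0],1],[[-0.08,-0.69,0],[0,0,0],1],[[-0.08,-0.69,-0.4],[0,0,0],1],[[-0.08,-0.69,-0.8],[0,0,0],1],[[-0.08,-0.69,-1],[0,0,0],1],[[-0.08,-0.69,-1],[0,0,0],1],[[-0.08,-0.69,-1],[0,0,0],1]]' && python3 -m jog '[[[0,0,-0.2],[0,0,0],1],[[0,0,-0.36],[0,0,0],1],[[0,0,-0.40],[0,0,0],1],[[0,0,-0.42],[0,0,0],1],[[0,0,-0.44],[0,0,0],1],[[0,0,-0.45],[0,0,0],1],[[0,0,-0.45],[0,0,0],1]]'
```

```text
clock: 2.2
position: [538.4, -339.2, 113.3]
ee_rot: [0.708, -0.707, 0.002, -0.0]
contact_force: [-0.3, -1.5, 1.1]
gripper_width: 0.0
grasp_force: 0.0
clock: 2.9
position: [538.1, -339.3, 67.7]
ee_rot: [0.707, -0.707, 0.001, -0.001]
contact_force: [-0.1, 0.5, 4.4]
gripper_width: -0.2
grasp_force: 1.9
```

```bash
python3 -m jog '[[[0,0,-0.01],[0,0,0],1],[[0,0,-0.02],[0,0,0],1],[[0,0,-0.03],[0,0,0],1],[[0,0,-0.03],[0,0,0],1],[[0,0,-0.03],[0,0,0],1]]'
```

```text
clock: 3.4
position: [538.1, -339.3, 66.0]
ee_rot: [0.707, -0.707, 0.002, -0.0]
contact_force: [-1.4, 3.8, 12.7]
gripper_width: 0.0
grasp_force: 6.4
```

The button bottomed out (z 66, 12.7 N). Next: release it, rise, and head for the red pin.

```bash
python3 -m jog '[[[0,0,-0.01],[0,0,0],1],[[0,0,-0.01],[0,0,0],1],[[0,0,0.05],[0,0,0],1],[[0,0,0.15],[0,0,0],1],[[0,0,0.6],[0,0,0],1],[[0,0,1],[0,0,0],1]]' && python3 -m jog '[[[0,0,0.5],[0,0,0],1],[[0,0.1,1],[0,0,0],1],[[-0.2,0.5,1],[0,0,0],0],[[-0.4,0.9,1],[0,0,0],0],[[-0.4,1,1],[0,0,0],0]]' && python3 -m jog '[[[-0.2,0.4,0.1],[0,0,0],0],[[-0.4,0.8,0.1],[0,0,0],0],[[-0.4,1,0.1],[0,0,0],0]]' && python3 -m jog '[[[-0.1,0.4,0],[0,0,0],-0.3],[[-0.1,0.8,0],[0,0,0],-0.3],[[-0.1,1,0],[0,0,0],-0.3]]' && python3 -m jog '[[[0,0.4,0],[0,0,0],-0.3],[[0,0.7,0],[0,0,0],-0.3],[[0,0.7,0],[0,0,0],-0.3],[[0,0.7,0],[0,0,0],-0.3]]'
python3 - <<'E'
from h import *
w=get_image("wrist");save("w2.png",w["frame"]);s=read_state();print(s["position"],s["gripper_width"],s["clock"])
P=cloud(w);hsv=cv2.cvtColor(w["frame"],cv2.COLOR_RGB2HSV)
m=cv2.inRange(hsv,(0,130,80),(8,255,255))|cv2.inRange(hsv,(172,130,80),(180,255,255));k,l,st,ce=cv2.connectedComponentsWithStats(m)
for i in range(1,k):
    if st[i,4]>200:
        p=P[(l==i)&(w["range_z"]>0)];t=p[p[:,2]>np.percentile(p[:,2],90)-4];print(ce[i].round(),st[i],t.mean(0).round(1),((t.min(0)+t.max(0))/2).round(1))
b=get_image("scene");P=cloud(b);hsv=cv2.cvtColor(b["frame"],cv2.COLOR_RGB2HSV);m=cv2.inRange(hsv,(45,100,30),(85,255,255))
m[:,:240]=0;m[:,:][:,275:]=0;q=P[(m>0)&(b["range_z"]>0)];print("button top",np.percentile(q[:,2],[80,97]))
E
```

```text
clock: 4.0
position: [536.0, -338.9, 163.3]
ee_rot: [-0.707, 0.707, 0.002, -0.001]
contact_force: [1.3, -0.4, 0.7]
gripper_width: 0.2
grasp_force: 0.0
clock: 4.5
position: [494.1, -236.4, 263.6]
ee_rot: [0.708, -0.707, -0.001, -0.0]
contact_force: [0.8, -0.7, 0.2]
gripper_width: 42.3
grasp_force: 0.0
clock: 4.8
position: [454.7, -137.4, 273.4]
ee_rot: [0.707, -0.707, -0.001, 0.0]
contact_force: [1.2, -0.9, -0.1]
gripper_width: 43.0
grasp_force: 0.0
clock: 5.1
position: [446.5, -37.2, 273.1]
ee_rot: [0.708, -0.707, -0.0, 0.0]
contact_force: [0.6, -1.0, -0.1]
gripper_width: 55.4
grasp_force: 0.0
clock: 5.5
position: [446.9, 31.3, 272.9]
ee_rot: [0.708, -0.707, -0.0, 0.001]
contact_force: [0.1, 0.3, 1.1]
gripper_width: 55.3
grasp_force: 0.0
[446.85983918  30.72707475 272.93854666] 54.993893064367555 5.55
[318. 149.] [ 297  127   43   45 1504] [449.  -16.5 212.7] [448.9 -16.3 212.4]
button top [76.01653523 78.55891334]
```

View pics/w2.png

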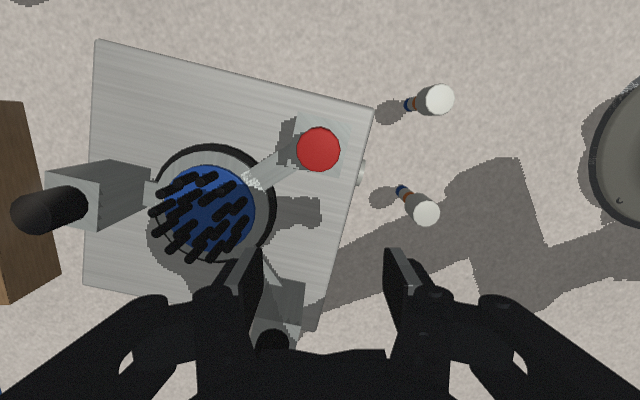

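The wrist view shows the red head at (318,149), i.e. (449,-16.4), with its top at 212 and clear space on both sides. The button is back up. Now descend and grip.

```bash
python3 -m jog '[[[0.02,-0.47,0],[0,0,0],-0.3],[[0.02,-0.47,0],[0,0,0],-0.3],[[0.02,-0.47,-0.3],[0,0,0],-0.3],[[0.02,-0.47,-0.6],[0,0,0],-0.3],[[0.02,-0.47,-0.8],[0,0,0],-0.3],[[0.02,-0.47,-0.93],[0,0,0],-0.3],[[0.02,-0.47,-0.93],[0,0,0],-0.3],[[0.02,-0.47,-0.93],[0,0,0],-0.3]]' && python3 -m jog '[[[0,0,0],[0,0,0],1],[[0,0,0],[0,0,0],1],[[0,0,0],[0,0,0],1],[[0,0,0],[0,0,0],1],[[0,0,0],[0,0,0],1],[[0,0,0],[0,0,0],1],[[0,0,0],[0,0,0],1]]'; python3 -c "
from h import *
s=read_state();print(s['contact_force'],s['wrist_torque'],s['position'])"
```

```text
clock: 6.4
position: [449.3, -16.5, 180.7]
ee_rot: [-0.707, 0.707, -0.0, -0.0]
contact_force: [0.6, 0.4, 1.3]
gripper_width: 55.5
grasp_force: 0.0
clock: 7.1
position: [449.7, -15.9, 181.5]
ee_rot: [0.707, -0.707, 0.001, -0.001]
contact_force: [-0.2, 0.1, 5.7]
gripper_width: 26.4
grasp_force: 58.9
[-0.19056145  0.05970645  5.74156149] [-0.08390286  0.32265363 -0.03433019] [449.70299996 -15.92755108 181.4561154 ]
```

Gripped with almost no side load. Drawing it up 40 mm, in the middle of the 30–52 mm window.

```bash
python3 -m jog '[[[0,0,0.04],[0,0,0],1],[[0,0,0.08],[0,0,0],1],[[0,0,0.12],[0,0,0],1],[[0,0,0.16],[0,0,0],1],[[0,0,0.2],[0,0,0],1],[[0,0,0.2],[0,0,0],1]]' && python3 -m jog '[[[0,0,0.04],[0,0,0],1],[[0,0,0.08],[0,0,0],1],[[0,0,0.12],[0,0,0],1],[[0,0,0.16],[0,0,0],1],[[0,0,0.2],[0,0,0],1],[[0,0,0.2],[0,0,0],1],[[0,0,0.2],[0,0,0],1],[[0,0,0.2],[0,0,0],1]]'
python3 - <<'E'
from h import *
s=read_state();print(s['contact_force'],s['wrist_torque'],s['position'],s['ee_rot'])
a=get_image("scene");b=get_image("side")
f=lambda im,u,v:cv2.resize(im["frame"][v-45:v+45,u-40:u+40],None,fx=5,fy=5,interpolation=cv2.INTER_CUBIC)
save("g1.png",np.hstack([f(a,298,175),f(b,348,200)]))
E
```

```text
clock: 7.7
position: [449.1, -15.9, 200.9]
ee_rot: [0.707, -0.707, 0.0, -0.0]
contact_force: [0.6, 0.6, -1.3]
gripper_width: 26.3
grasp_force: 59.3
clock: 8.5
position: [449.0, -16.0, 220.4]
ee_rot: [0.707, -0.707, 0.0, -0.0]
contact_force: [1.3, 0.3, -1.0]
gripper_width: 26.2
grasp_force: 59.5
[ 1.26404523  0.27339389 -0.9533412 ] [ 0.02571634 -0.44054001 -0.01979525] [449.00744419 -15.99570267 220.42421018] [ 7.07117750e-01 -7.07095806e-01  7.95183392e-05 -5.43119977e-05]
```

View pics/g1.png

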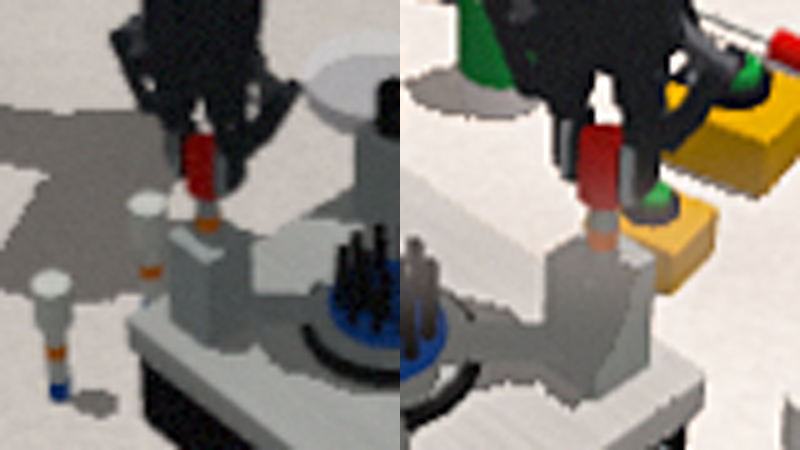

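Both crops show the pin upright with orange at the post's mouth, at scene crop (207,225) and side crop (603,240). It may be short of fully out, so I'll measure the head's height.

```bash
python3 - <<'E'
from h import *
from scipy.optimize import brentq
for n in ("scene","side"):
    im=get_image(n);R,t=np.array(im["R"]),np.array(im["t"])
    u0,v0=(299,172) if n=="scene" else (348,197)
    hsv=cv2.cvtColor(im["frame"],cv2.COLOR_RGB2HSV)
    red=cv2.inRange(hsv,(0,150,60),(7,255,255))|cv2.inRange(hsv,(173,150,60),(180,255,255)); org=cv2.inRange(hsv,(8,90,60),(18,255,255))
    win=np.zeros_like(red);win[v0-35:v0+25,u0-14:u0+14]=1
    P=cloud(im)
    for c,m in (("red",red),("orange",org)):
        v,u=np.where((m*win)>0)
        if len(v)==0: print(n,c,"none");continue
        z=P[v,u]; print(n,c,len(v),"rows",v.min(),v.max(),"cols",u.min(),u.max(),"z",np.percentile(z[:,2],[0,10,50,90,100]).round(1))
    def proj(X): c=R@np.array(X)+t; return (im["fy"]*c[1]/c[2]+im["cy"]).round(1)
    cam=-R.T@t; d=(cam-[449,-16,0])[:2]; d/=np.linalg.norm(d)
    f=lambda r,z:proj([449+d[0]*r,-16+d[1]*r,z])
    print(n,"post mouth row",f(8,176),"predicted rows raised 40: head top/bottom",f(14,252),f(14,216),"orange",f(8,198),f(8,186))
E
```

```text
scene red 71 rows 157 169 cols 295 300 z [ 220.8  227.2  246.8  255.3 1234.9]
scene orange 30 rows 173 185 cols 286 301 z [  2.3  47.6 180.3 196.4 201.3]
scene post mouth row 179.4 predicted rows raised 40: head top/bottom 162.2 171.1 orange 174.2 177.1
side red 124 rows 180 195 cols 343 352 z [219.2 226.6 245.5 252.6 882.1]
side orange 61 rows 196 213 cols 345 361 z [  2.4  12.4  36.5 192.  205.3]
side post mouth row 207.7 predicted rows raised 40: head top/bottom 185.1 196.8 orange 200.9 204.6
```

The head spans about 217–253 mm and the orange shows at side rows 200.6–205, above the mouth at 207.7. So the pin is raised about 40 mm and has not slipped. One short hold to check it is still and unloaded, then I hand in.

```bash
for i in 1 2 3; do python3 -m jog '[[[0,0,0],[0,0,0],1],[[0,0,0],[0,0,0],1]]' | grep -E "force|posi"; python3 -c "from h import *;print(read_state()['wrist_torque'])"; done
```

```text
position: [449.0, -16.0, 220.3]
contact_force: [1.9, 0.3, -0.9]
grasp_force: 59.5
[-0.05226196 -0.49745092  0.02087362]
position: [449.0, -16.0, 220.3]
contact_force: [1.8, -0.4, -1.5]
grasp_force: 59.5
[-0.05871812 -0.50740764 -0.03335012]
position: [449.0, -16.0, 220.3]
contact_force: [1.2, -0.3, -1.1]
grasp_force: 59.5
[-0.02234555 -0.57135983  0.0253126 ]
```

There is a slight steady side load in +x, so I'll ease the tool 0.5 mm that way.

```bash
for i in 1 2; do python3 -m jog '[[[0.005,0,0],[0,0,0],1],[[0.005,0,0],[0,0,0],1],[[0.005,0,0],[0,0,0],1],[[0.005,0,0],[0,0,0],1]]' | grep -E "force|posi"; python3 -c "from h import *;print(read_state()['wrist_torque'])"; done
```

```text
position: [449.1, -16.0, 220.1]
contact_force: [0.5, -0.9, -1.7]
grasp_force: 59.5
[ 0.00663281 -0.17172666  0.04792856]
position: [449.8, -16.0, 220.2]
contact_force: [-0.0, 0.3, -1.9]
grasp_force: 59.5
[-0.04493779 -0.00880799 -0.03060892]
```

Load is zero: only the pin's weight (about 1.5–1.9 N) remains.

```bash
python3 -c "from bench import job_done;print(job_done())"
```

```text
the job is handed in; nothing more can be done
None
```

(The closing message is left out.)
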